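# Load a pump-element spring cap over a setting gauge and hold it home

## Task

Slide the setting gauge along the bench until its blade is fully in the window in the front of the steel block, foot against the block, and leave it standing there, so that the plunger above cannot drop past its set stroke. Then take the bayonet cap by its bar, lower its two ears through the slots in the top of the block, press it down against the spring and turn it about a quarter turn clockwise (seen from above) to its stop. Finish while still gripping the cap, turned to the stop and pressed fully down with its flange on the rim so that I can drop in the lock pin: do not let go (it would spring up), and leave the other parts on the bench where they are.

Things in the scene. Friction and masses are not known exactly. Their poses are not given: they have to be found in the camera images.
- element_block: Steel block fixed to the bench: upright round barrel, 60 mm diameter, rim 70 mm above the bench, on a dark base plate 14 mm high (x -36 to +50, y -58 to +58 mm). Origin on the barrel's axis at bench level, z up. Flat front face at x = -36 mm, 60 mm wide, 34 mm high, flush with the plate's front; it faces the robot at yaw 0.
- rim (a point): Centre of the block's open top, 70 mm above the bench, axes as the block. Bore 29 mm diameter, with two entry slots at +x and -x, each 12 mm wide, out to 22.5 mm from the axis, chamfered 1.5 mm. Below the 6 mm thick slotted ledge the cap's ears can turn only clockwise seen from above, 80 degrees from the slots to a hard stop. The loaded spring pushes up with 6 to 9 N.
- window (a point): Centre of the mouth of the gauge window in the block's flat front face (block x = -36 mm, y = 0, 21 mm above the bench), axes as the block. The window is 22 mm wide, from 16 to 26 mm above the bench; the blade enters along +x.
- setting_gauge: Loose gauge, about 250 g, on the bench: aluminium foot 44 (x) x 34 (y) x 24 mm high, origin at the centre of its underside, z up. A steel blade 16 mm wide, 4 mm thick, nose tapered, sticks out 50 mm from the foot's front (x = 22 to 72 mm) at z = 17 to 21 mm: window height. Foot against the block's front face: gauge origin at block x = -58 mm, y = 0, same yaw.
- gauge_grip (a point): Grip point on the gauge's upright dark grip, 48 mm above the foot's underside, at x = -4 mm of the gauge; axes as the gauge. The grip is 26 mm in x, 14 mm in y (pinch it across y), from 24 to 68 mm above the foot's underside.
- gauge_tip (a point): End of the gauge's blade: x = +72 mm, y = 0, z = 19 mm in the gauge's frame. With the gauge fully in it lies at x = +14 mm, y = 0 in the block's frame.
- spring_cap: Loose steel bayonet cap, about 220 g, standing on its stem. Origin at the centre of the stem's underside, z up. Stem 26 mm diameter, 14 mm long; two like ears at its lower end along +x and -x, out to 20.5 mm from the axis, 8 mm wide, z = 0 to 5 mm (either fits either slot). Knurled flange 60 mm diameter, z = 14 to 20 mm. Above it a grip bar in line with the ears.
- cap_grip (a point): Grip point on the cap's bar, on the cap's axis, 42.5 mm above the stem's underside; axes as the cap. Bar 44 mm in x, 16 mm in y (pinch it across y), z = 20 to 55 mm of the cap. Stem underside above the bench: 65 mm when it meets the spring, 59 mm and less with the ears free below the ledge, 56 mm fully home, flange on the rim.
- plunger (a joint): How far the plunger's collar (32 mm disc inside the block, over the blade) has gone down, m: 0 = held up by a light spring, 3 mm above the blade; 0.003 to 0.004 = resting on the blade, as the cap's spring presses it down; 0.0075 = at the bottom (no gauge; the blade no longer fits).
- bearing_ring: Brass-caged thrust washer, 33 mm diameter, 9 mm high, lying on the bench; leave alone.
- delivery_valve: Stepped grey delivery valve, 13 x 33 x 13 mm, lying on the bench; leave alone.
- sensor_nut: Grey union nut, 24 mm diameter, 21 mm high, on the bench; leave alone.
- plunger_holder: Steel plunger holder, oval foot 30 x 50 mm with a post, 66 mm high, on the bench; leave alone.
Mind the look-alikes: they are no part of the job. What is shaped like the spring_cap but green is not meant.

How it is judged:
On the way, in this order (a step that is already met when the one before it is completed fails the run):
1. the gauge's blade is in the window up to its shoulder, under the raised plunger, and the gauge stands released (x of gauge_tip in the frame of element_block above 0.011 m and y of gauge_tip in the frame of element_block between -0.005 and 0.005 m and z of gauge_tip in the frame of element_block between 0.0155 and 0.0235 m and value of joint plunger below 0.0025 m and contact force between the fingers and setting_gauge below 0.2 N and angle between setting_gauge's own z axis and vertical below 0.06 rad), for 0.2 s.
2. the cap's ears are through the slots and below the ledge, with the gauge still in place (x of gauge_tip in the frame of element_block above 0.011 m and y of gauge_tip in the frame of element_block between -0.005 and 0.005 m and z of gauge_tip in the frame of element_block between 0.0155 and 0.0235 m and horizontal distance between spring_cap and element_block below 0.003 m and angle between spring_cap's own z axis and vertical below 0.06 rad and z of spring_cap in the frame of element_block below 0.0597 m), for 0.1 s.
At the end, for the whole second after the job is handed in: Fingers still grip the cap (over 3 N); it is upright, within 3 mm of the block's axis, turned at least 70 of its 80 degrees, flange held within 1.5 mm of the rim; the blade is within 3 mm of full depth, the gauge is not touched, and the plunger rests on the blade (2 to 5.5 mm down) (x of gauge_tip in the frame of element_block above 0.011 m and y of gauge_tip in the frame of element_block between -0.005 and 0.005 m and z of gauge_tip in the frame of element_block between 0.0155 and 0.0235 m and horizontal distance between spring_cap and element_block below 0.003 m and angle between spring_cap's own z axis and vertical below 0.06 rad and z of spring_cap in the frame of element_block below 0.0575 m and angle between the x axis of spring_cap and the x axis of element_block, either way round above 1.22 rad and contact force between the fingers and spring_cap above 3 N and value of joint plunger between 0.002 and 0.0055 m and linear speed of spring_cap below 0.02 m/s and contact force between the fingers and setting_gauge below 0.2 N); the arm keeps its last pose, push and grip.
It fails at once if one of the other parts on the bench (washer, delivery valve, nut, plunger holder) is moved more than 30 mm (distance of any of bearing_ring, delivery_valve, sensor_nut, plunger_holder from where it was at the start of the episode above 0.03 m).
It also fails if it takes over 69 s, if anything falls off the work surface, if the arm or the gripper's body presses on something with over 40 N, if the wrist force passes 120 N, or if a joint passes its speed limit or range.

## Robot

A 7-joint arm with a two-finger parallel gripper is mounted at the origin on a cart in front of the work surface, level with it; the furniture and walls round the work are solid. World frame = base frame: x ahead of the robot, y to its left, z up, the work surface at z = 0. Lengths are in m, angles in rad, forces in N, time in s.
With the tool pointing down it reaches from about 0.4 to 0.85 m from the base axis. Payload 10.4 kg.
Tool frame: the origin (TCP) lies on the centre line of the jaws, within the pads' length; the fingertips stand 22 mm ahead of it and the grasp point (between the pads) lies 3 mm ahead of it (robot.tcp_to_tips is the distance from the TCP to the fingertips, in m); z points along the fingers, y is the line along which they close (so a half turn about z gives the same grasp; the last joint's range is limited). The gripper opens to 85 mm and grips with 20 to 120 N. Pads are 22 mm wide; open, the fingers measure 114 mm over their backs; the gripper's body (76 mm by 85 mm) begins 54 mm behind the grasp point. The pads swing forward as they close: fully open they stand 13 mm farther back than shut.
Start: joints at [-0.023, 0.332, -0.065, 1.46, 0.022, 1.35, -0.088], TCP at [0.625, 0, 0.253] pointing down, gripper open.
Joint ranges: [-2.6, 2.6], [-0.5, 2.12], [-1.47, 1.34], [0.16, 2.42], [-1.27, 4.41], [0.06, 2.06], [-2.6, 2.6]. Speed limits (rad/s): [2.22, 2.22, 2.79, 2.79, 3.14, 3.14, 3.14].

## Interface

Orientations are given as a rotation vector (axis times angle).
In Python, from rig import readout, cams, job, robot gives the robot as it stands.
- The arm moves only by the shell command python3 -m inch 'ROWS' [FORCE]. ROWS is JSON, a list that holds one entry, the list of rows, each a list of 7 numbers: the opening, from -1 (shut) to 1 (fully open), then the shift along the tool's x, y, z in m, then the turn, a rotation vector about the tool's x, y, z in rad. In form: [[[gripper, tx, ty, tz, rx, ry, rz], ...]]. A call has 1 to 12 rows; each row is the pose to reach, as a shift and turn from the pose commanded when the call began, along the tool's axes at that moment; what a row does not reach only later rows make up. A row lasts 1/10 s, in which the tool goes at most 50 mm and 8.59 degrees, less where a joint would pass 70% of its speed; a pose out of reach is approached as far as the arm can. A call with a gripper value outside its range is refused whole. The fingers move at their own pace and stop on an object; FORCE is the grip in N (left out, the last holds). Time passes only in rows, so rows that repeat a pose let the fingers close. It gives the time, the measured TCP pose, the force, the opening and the grip force at its end, in the units of the state.
- readout.read_state(): the state, without advancing time (a new reading comes with each control period).
- cams.snapshot(name): name is "scene" or "side" or "wrist"; returns a dict with "frame" (420x560x3 uint8, red, green, blue), "K" (3x3 intrinsics, pixels), "k1" (the pictures are not rectified: a ray, as slopes to the right and down, at radius r is drawn at 1 + k1 r^2 times it, then the intrinsics apply), "camera_from_world" (4x4, takes a point from world to camera coordinates). Camera axes: x right, y down, z forward; pixel columns grow to the right and rows downward; lengths in m; the calibration is good to about 2 mm. A picture is of the moment at which its call begins. There is no depth.
- job.finish_job(): hands the job in; it is judged then, once.
The state is a dict: "time": time; "qpos": joint angles; "joint_vel": joint speeds; "joint_torque": joint torques, N m; "position": TCP position; "tcp_rot": TCP orientation; "wrist_force": force on the tool from outside, world axes, zero at the start; "wrist_torque": the same for the moment, N m; "finger_gap": opening from 0.0 (shut) to 1.0 (fully open); "grasp_force": force on a finger pad.
Only numpy, scipy, OpenCV 4.12 (cv2) and the standard library are available. Lean on these libraries where they do the work, as an engineer would, in place of code of your own. Each camera call takes 0.05 s, during which the arm holds its last target. There are 200 camera calls.

## Working session

There is one attempt and no reset: what is moved stays moved. The work goes in short steps, Python scripts to look and compute and a shell command to move; the robot and the scene stay as the last step left them, time stands still between calls to the robot, and variables do not carry over. Pictures are saved under pics/ and viewed, at most 10 in all, crops included, and the job is handed in when it is done.

```bash
ls; mkdir -p pics; cat > h.py <<'E'
import numpy as np, cv2
from rig import readout, cams, job, robot
def snap(n):
    s=cams.snapshot(n); np.savez(f'/tmp/{n}.npz',**{k:np.array(v) for k,v in s.items()}); return s
def load(n): return dict(np.load(f'/tmp/{n}.npz'))
def ray(s,u,v):
    K=s['K'];k=float(s['k1']);T=s['camera_from_world']
    p=cv2.undistortPoints(np.array([[[u,v]]],float),K,np.array([k,0,0,0,0.]))[0,0]
    R=T[:3,:3];return -R.T@T[:3,3], R.T@np.array([p[0],p[1],1])
def onz(s,u,v,z):
    o,d=ray(s,u,v);return o+d*(z-o[2])/d[2]
def proj(s,P):
    T=s['camera_from_world'];r,_=cv2.Rodrigues(T[:3,:3])
    return cv2.projectPoints(np.array(P,float).reshape(-1,1,3),r,T[:3,3],s['K'],np.array([float(s['k1']),0,0,0,0.]))[0][:,0]
E
python3 - <<'E'
from h import *
for n in('scene','side','wrist'):
    s=snap(n);cv2.imwrite(f'pics/{n}0.png',s['frame'][...,::-1])
    T=s['camera_from_world'];print(n,-T[:3,:3].T@T[:3,3],T[2,:3],s['k1'])
print(readout.read_state(), robot.tcp_to_tips)
E
```

```text
pics
scene [-0.04890693  0.53645506  0.58503548] [ 0.68697626 -0.49418744 -0.53276862] -0.004170012677169927
side [ 0.48235223 -0.6403239   0.71253071] [ 0.10372638  0.75786374 -0.64411442] -0.106986377761685
wrist [0.62539458 0.08249716 0.37344634] [-0.00161693 -0.31773616 -0.94817779] -0.026904681806062036
{'time': 0.15, 'qpos': array([-0.02262013,  0.33271149, -0.06469307,  1.46074792,  0.0216225 ,
        1.34989332, -0.08851082]), 'joint_vel': array([-0.00083862, -0.00107035, -0.00093447, -0.0034604 ,  0.00117146,
        0.00015416,  0.00063735]), 'joint_torque': array([ 1.13752249e-03, -6.25829744e+01,  4.95374459e-02, -3.91853535e+01,
        1.63436425e-02,  7.44175835e-03, -2.63868424e-05]), 'position': array([6.24741972e-01, 2.62522498e-06, 2.52708403e-01]), 'tcp_rot': array([-2.22091808e+00, -2.22097273e+00,  1.25690826e-03]), 'wrist_force': array([-0.00389546,  0.02901107, -0.97407499]), 'wrist_torque': array([0.04960153, 0.02789941, 0.02546802]), 'grasp_force': 0.0, 'finger_gap': 1.0028653250087882} 0.022
```

View pics/scene0.png

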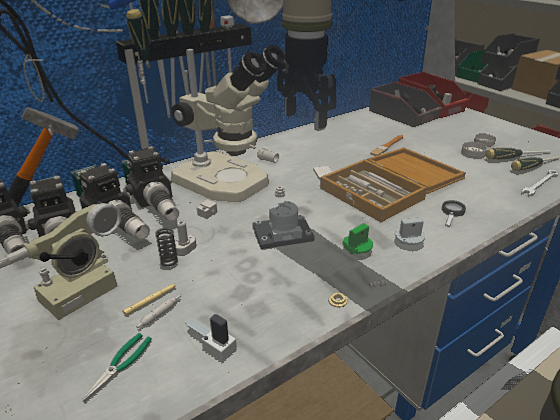

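View pics/side0.png

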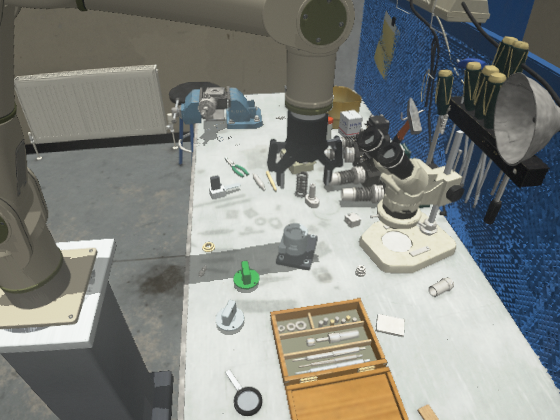

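View pics/wrist0.png

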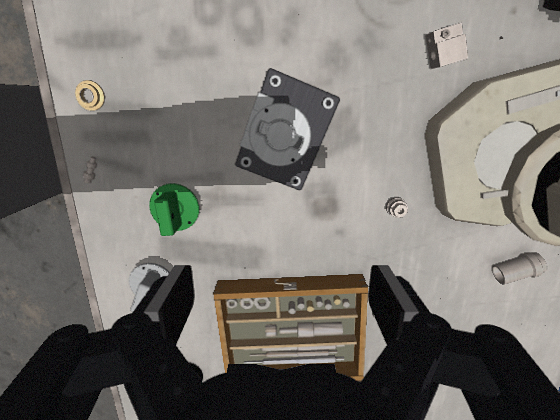

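Scene view: gauge at (215,335), grey cap at (410,233), block at (284,225), and ring, valve and holder at (339,298), (380,283) and (183,235). Cap candidates are the green look-alike at scene (357,238) / wrist (175,208) and the grey one at scene (410,233) / side (230,315) / wrist (150,275). I choose the grey one. The gauge has no look-alike. Next is a close crop to check.

```bash
python3 - <<'E'
from h import *
sc,si,wr=load('scene'),load('side'),load('wrist')
def crop(s,x,y,w,h,k): return cv2.resize(s['frame'][y:y+h,x:x+w,::-1],None,fx=k,fy=k,interpolation=cv2.INTER_CUBIC)
a=crop(sc,180,305,66,50,6);b=crop(si,198,165,66,50,6)
c=crop(sc,380,208,66,50,6);d=crop(wr,230,60,132,140,2.8571)
d=cv2.resize(crop(wr,230,60,120,140,1),(257,300))
e=crop(si,205,290,66,50,6)
cv2.imwrite('pics/m1.png',np.vstack([np.hstack([a,b]),np.hstack([c,e])]))
print('gauge grip top',onz(sc,217,317,.068),onz(si,214,177,.068))
print('tip',onz(sc,190,323,.019),onz(si,240,187,.019))
print('cap bar',onz(sc,411,222,.055),onz(si,229,306,.055))
for p in [(275,80),(328,103),(295,181),(246,163)]: print('hole',onz(wr,*p,.014))
print('rim',onz(wr,281,134,.07))
E
```

```text
gauge grip top [0.43251711 0.31343631 0.068     ] [0.42571485 0.31491224 0.068     ]
tip [0.49220858 0.33452801 0.019     ] [0.49958439 0.32394931 0.019     ]
cap bar [ 0.44677425 -0.13851052  0.055     ] [ 0.45199662 -0.14104399  0.055     ]
hole [0.61822192 0.10583796 0.014     ]
hole [0.67685466 0.08211387 0.014     ]
hole [ 0.64158156 -0.00684102  0.014     ]
hole [0.5836767  0.01483313 0.014     ]
rim [0.62487806 0.05360277 0.07      ]
```

View pics/m1.png

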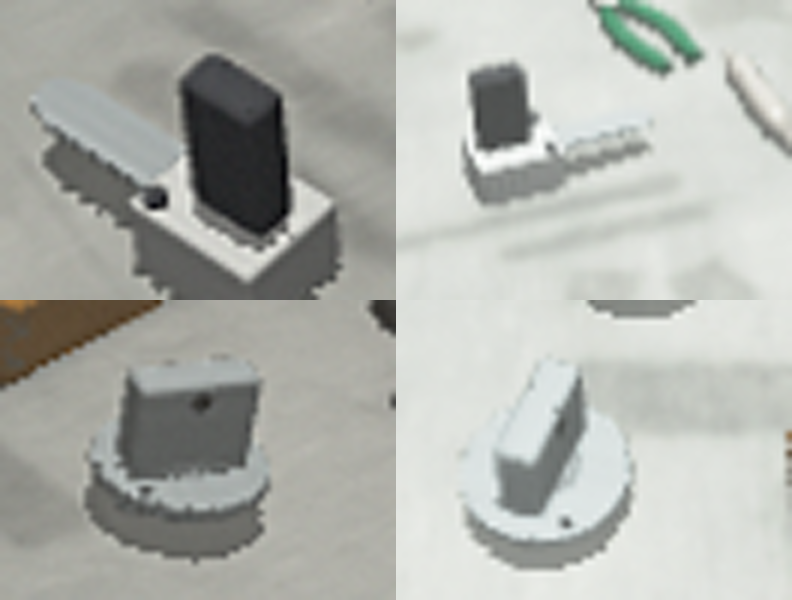

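The crop confirms the grey cap and shows the gauge clearly: grip top at scene (218,320) and side (215,177), blade tip at scene (186,321). The block's yaw is about -21°. I'll move above the gauge for a close measurement.

```bash
python3 -m inch '[[[1,0.04,-0.03,0,0,0,-0.15],[1,0.08,-0.06,0,0,0,-0.3],[1,0.11,-0.09,0,0,0,-0.45],[1,0.14,-0.11,0,0,0,-0.6],[1,0.17,-0.13,0,0,0,-0.75],[1,0.20,-0.15,0,0,0,-0.9],[1,0.23,-0.17,0,0,0,-1.05],[1,0.25,-0.18,0,0,0,-1.2],[1,0.27,-0.2,0,0,0,-1.35],[1,0.29,-0.21,0,0,0,-1.5],[1,0.3,-0.22,0,0,0,-1.65],[1,0.3,-0.22,0,0,0,-1.78]]]' 40
python3 -m inch '[[[1,0,0,0,0,0,0],[1,0,0,0,0,0,0],[1,0,0,0,0,0,0]]]'
python3 - <<'E'
from h import *
s=snap('wrist');cv2.imwrite('pics/w1.png',s['frame'][...,::-1])
print(readout.read_state()['qpos'])
E
```

```text
time: 1.35
position: [0.4032, 0.3019, 0.2532]
tcp_rot: [0.343, -3.122, -0.001]
wrist_force: [1.1, -0.5, -0.1]
finger_gap: 0.998
grasp_force: 0.0
time: 1.65
position: [0.4053, 0.2996, 0.2532]
tcp_rot: [0.322, -3.125, 0.0]
wrist_force: [-0.5, 0.3, 0.1]
finger_gap: 0.997
grasp_force: 0.0
[-0.29069455  0.09439388 -0.46051528  1.75375295  0.04348861  1.3035274
  1.0158788 ]
```

View pics/w1.png

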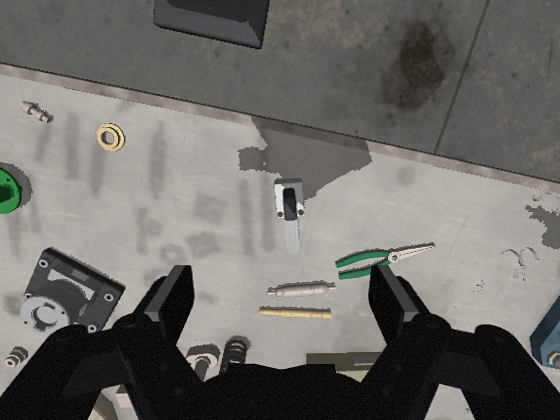

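Wrist view: gauge at (290,205) with its blade pointing down to (293,250), block at lower left with its rim around (47,315), and ring at (110,137). I'll measure the gauge from this picture.

```bash
python3 - <<'E'
from h import *
s=load('wrist');f=s['frame'];c=f[165:265,255:335,::-1]
b=f[120:420,0:140,::-1]
im=np.hstack([cv2.resize(c,(480,600),interpolation=cv2.INTER_CUBIC),cv2.resize(b,(280,600),interpolation=cv2.INTER_CUBIC)])
cv2.imwrite('pics/c2.png',im)
E
```

```text
(no output)
```

View pics/c2.png

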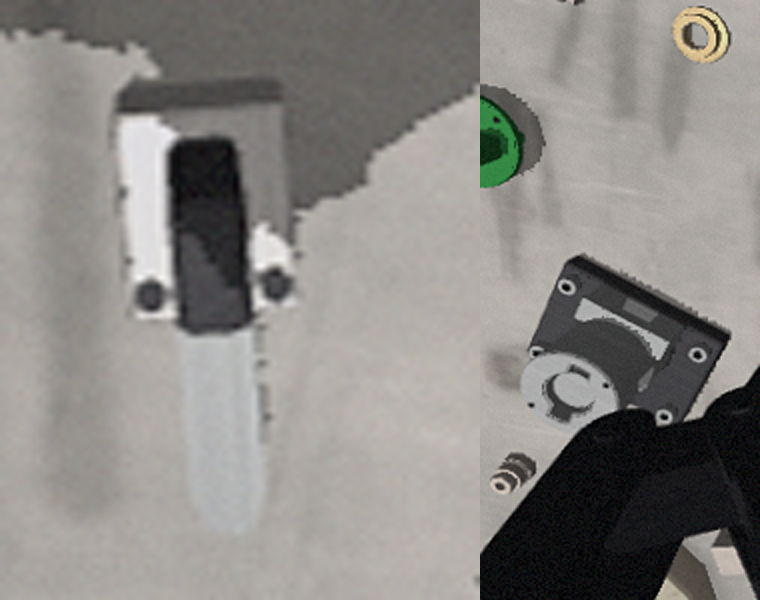

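Crop: foot-top corners near crop (118,110), (285,105), (137,318) and (297,302), blade tip at (230,533). In the block crop, the holes are at (566,287), (697,354), (537,352) and (664,417), and the bore is near (572,392) with its slots along the block's x.

```bash
python3 - <<'E'
from h import *
s=load('wrist')
g=lambda x,y,z:onz(s,255+x/6-.4,165+y/6-.4,z)
b=lambda x,y,z:onz(s,(x-480)/2,120+y/2,z)
C=[g(118,110,.024),g(285,105,.024),g(137,318,.024),g(297,302,.024)]
print('corners',np.round(C,4)); print('len',np.linalg.norm(C[0]-C[2]),np.linalg.norm(C[1]-C[0]))
m=np.mean(C,0);t=g(230,534,.021);d=t-m
print('foot c',m,'tip',t,'yaw',np.degrees(np.arctan2(d[1],d[0])),'d',np.hypot(d[0],d[1]))
e=C[2]+C[3]-C[0]-C[1];print('foot yaw',np.degrees(np.arctan2(e[1],e[0])))
t2=(g(205,137,.068)+g(215,328,.068))/2 ;print('grip top',g(205,137,.068))
sc=g(151,294,.024)-g(275,283,.024);print('screw yaw',np.degrees(np.arctan2(sc[1],sc[0]))-90)
H=[b(566,287,.014),b(697,354,.014),b(537,352,.014),b(664,417,.014)]
print(np.round(H,4))
ex=H[2]+H[3]-H[0]-H[1];ey=H[1]+H[3]-H[0]-H[2]
print('block holes long yaw',np.degrees(np.arctan2(ey[1],ey[0]))-90,np.degrees(np.arctan2(ex[1],ex[0])))
print('rim',b(572,392,.07),b(578,371,.07),b(558,412,.07))
E
```

```text
corners [[0.4147 0.2944 0.024 ]
 [0.407  0.326  0.024 ]
 [0.4563 0.3068 0.024 ]
 [0.4463 0.3376 0.024 ]]
len 0.043407055766248225 0.03250299108617437
foot c [0.43108933 0.31621237 0.024     ] tip [0.50140467 0.33614379 0.021     ] yaw 15.825783844737623 d 0.07308562098890767
foot yaw 16.464183760528503
grip top [0.40509783 0.30856137 0.068     ]
screw yaw -162.8202685680805
[[ 0.5886  0.0137  0.014 ]
 [ 0.6228  0.1024  0.014 ]
 [ 0.646  -0.0093  0.014 ]
 [ 0.6827  0.0797  0.014 ]]
block holes long yaw -21.723966955280247 -21.31490392506054
rim [0.62085965 0.05573297 0.07      ] [0.60443337 0.06009314 0.07      ] [0.63815873 0.04629202 0.07      ]
```

```bash
cat >> h.py <<'E'
from scipy.spatial.transform import Rotation as Ro
def go(x,y,z,yaw):
    "tool-frame shift to world x,y,z with tool x at yaw deg"
    st=readout.read_state();R=Ro.from_rotvec(st['tcp_rot']).as_matrix()
    d=R.T@(np.array([x,y,z])-st['position']);c=np.degrees(np.arctan2(R[1,0],R[0,0]))
    rz=-((yaw-c+180)%360-180)
    print('t',np.round(d,4),'rz',round(np.radians(rz),4),'tilt',np.round(np.degrees(np.arccos(-R[2,2])),2),'yaw',round(c,2))
E
python3 -m inch '[[[0,-0.0246,0.0106,0.05,0,0,-0.077],[0,-0.0246,0.0106,0.09,0,0,-0.077],[0,-0.0246,0.0106,0.12,0,0,-0.077],[0,-0.0246,0.0106,0.12,0,0,-0.077],[0,-0.0246,0.0106,0.12,0,0,-0.077]]]'
python3 - <<'E'
from h import *
go(.427,.315,.051,196.2)
s=snap('wrist');cv2.imwrite('pics/w2.png',cv2.resize(s['frame'][:,130:430,::-1],None,fx=1.4,fy=1.4))
E
```

```text
time: 2.2
position: [0.4271, 0.3156, 0.1341]
tcp_rot: [0.446, -3.11, -0.0]
wrist_force: [-0.1, 0.8, 1.8]
finger_gap: 0.506
grasp_force: 0.0
t [ 0.0003 -0.0006  0.0831] rz 0.0024 tilt 0.01 yaw -163.66
```

View pics/w2.png

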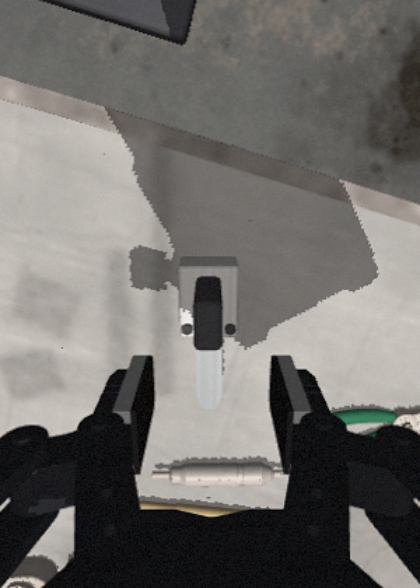

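The gauge sits centred between the fingers, aligned. Descend and grip.

```bash
python3 -m inch '[[[0,0,0,0.04,0,0,0],[0,0,0,0.07,0,0,0],[0,0,0,0.083,0,0,0],[0,0,0,0.083,0,0,0],[-1,0,0,0.083,0,0,0],[-1,0,0,0.083,0,0,0],[-1,0,0,0.083,0,0,0],[-1,0,0,0.083,0,0,0],[-1,0,0,0.083,0,0,0],[-1,0,0,0.083,0,0,0]]]' 40
python3 - <<'E'
from h import *
go(.427,.315,.0525,196.2)
# staging: gauge origin at block x=-.120
by=-21.5;c=np.array([.6222,.0535]);u=np.array([np.cos(np.radians(by)),np.sin(np.radians(by))])
for a in(.16,.124):print(c-u*a, c-u*(a+.004))
p=c-u*(.16+.004);go(p[0],p[1],.0525,180+by)
E
```

```text
time: 3.25
position: [0.4279, 0.3161, 0.0521]
tcp_rot: [-0.447, 3.107, 0.001]
wrist_force: [-0.3, -1.5, 8.3]
finger_gap: 0.158
grasp_force: 45.4
t [ 0.0012 -0.0008 -0.0004] rz 0.0032 tilt 0.17 yaw -163.61
[0.47333319 0.1121402 ] [0.46961152 0.1136062 ]
[0.50682822 0.09894615] [0.50310655 0.10041216]
t [ 0.0171 -0.206  -0.0005] rz 0.6612 tilt 0.17 yaw -163.61
```

```bash
python3 - <<'E'
from h import *
s=load('scene');print('ring',onz(s,339,299,.005),'valve',onz(s,380,283,.006),'holder',onz(s,183,247,.005), 'pliers',onz(s,135,345,.005),onz(s,150,340,0),'driver',onz(s,177,300,.005))
E
```

```text
ring [0.40247027 0.09011574 0.005     ] valve [0.38919145 0.0015092  0.006     ] holder [0.70693601 0.24492722 0.005     ] pliers [0.51386648 0.42169332 0.005     ] [0.51450824 0.39712368 0.        ] driver [0.56957046 0.32299464 0.005     ]
```

```bash
python3 -m inch '[[[-1,0,0,-0.003,0,0,0],[-1,0,-0.02,-0.003,0,0,0.06],[-1,0.001,-0.045,-0.003,0,0,0.13],[-1,0.002,-0.07,-0.003,0,0,0.2],[-1,0.002,-0.095,-0.003,0,0,0.28],[-1,0.003,-0.12,-0.003,0,0,0.36],[-1,0.004,-0.145,-0.003,0,0,0.44],[-1,0.004,-0.17,-0.003,0,0,0.52],[-1,0.005,-0.195,-0.003,0,0,0.6],[-1,0.005,-0.215,-0.003,0,0,0.661],[-1,0.005,-0.215,-0.003,0,0,0.661],[-1,0.005,-0.215,-0.003,0,0,0.661]]]'
python3 - <<'E'
from h import *
s=snap('wrist');cv2.imwrite('pics/w3.png',s['frame'][...,::-1])
s=snap('side');x,y,w,h=195,200,140,105
cv2.imwrite('pics/s3.png',cv2.resize(s['frame'][y:y+h,x:x+w,::-1],None,fx=5,fy=5,interpolation=cv2.INTER_CUBIC))
go(.4836,.1081,.054,158.5)
E
```

```text
time: 4.45
position: [0.483, 0.1074, 0.0533]
tcp_rot: [-0.588, -3.086, -0.0]
wrist_force: [-0.1, 0.4, -2.8]
finger_gap: 0.155
grasp_force: 43.8
t [-0.001  -0.0001 -0.0007] rz 0.0015 tilt 0.03 yaw 158.58
```

View pics/w3.png

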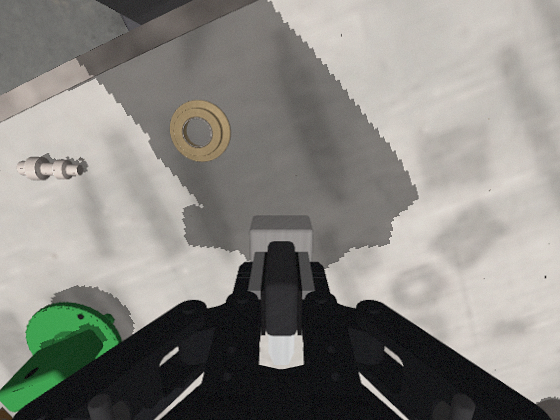

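The ring is at (200,130), clear of the gauge. The gauge is held square: its rear edge is level at row ~217, centred on column 280. Now advance in steps, watching the force.

```bash
python3 -m inch '[[[-1,-0.015,0.0006,0,0,0,0],[-1,-0.03,0.0006,0,0,0,0],[-1,-0.035,0.0006,0,0,0,0],[-1,-0.04,0.0006,0,0,0,0],[-1,-0.045,0.0006,0,0,0,0],[-1,-0.05,0.0006,0,0,0,0],[-1,-0.05,0.0006,0,0,0,0]]]'
python3 -m inch '[[[-1,-0.006,0,0,0,0,0],[-1,-0.012,0,0,0,0,0],[-1,-0.018,0,0,0,0,0],[-1,-0.018,0,0,0,0,0]]]'
```

```text
time: 5.25
position: [0.5299, 0.0899, 0.0534]
tcp_rot: [0.586, 3.086, 0.0]
wrist_force: [-0.2, -0.2, -3.4]
finger_gap: 0.16
grasp_force: 43.8
time: 5.65
position: [0.5472, 0.0829, 0.0534]
tcp_rot: [0.586, 3.086, 0.0]
wrist_force: [0.2, 0.0, -2.6]
finger_gap: 0.161
grasp_force: 43.8
```

```bash
python3 -m inch '[[[-1,-0.005,0,0,0,0,0],[-1,-0.01,0,0,0,0,0],[-1,-0.012,0,0,0,0,0],[-1,-0.012,0,0,0,0,0]]]'
python3 -m inch '[[[-1,-0.002,0,0,0,0,0],[-1,-0.004,0,0,0,0,0],[-1,-0.004,0,0,0,0,0]]]'
```

```text
time: 6.05
position: [0.5577, 0.0789, 0.0533]
tcp_rot: [0.586, 3.086, 0.0]
wrist_force: [0.8, -0.6, -3.1]
finger_gap: 0.157
grasp_force: 43.8
time: 6.35
position: [0.5614, 0.0775, 0.0534]
tcp_rot: [0.585, 3.086, 0.0]
wrist_force: [-0.2, -0.1, -2.9]
finger_gap: 0.159
grasp_force: 43.8
```

```bash
python3 -m inch '[[[-1,-0.0015,0,0,0,0,0],[-1,-0.003,0,0,0,0,0],[-1,-0.003,0,0,0,0,0]]]'
python3 -m inch '[[[-1,-0.001,0,0,0,0,0],[-1,-0.002,0,0,0,0,0],[-1,-0.002,0,0,0,0,0]]]'
python3 -m inch '[[[-1,-0.001,0,0,0,0,0],[-1,-0.002,0,0,0,0,0],[-1,-0.002,0,0,0,0,0]]]'
```

```text
time: 6.65
position: [0.5642, 0.0764, 0.0534]
tcp_rot: [0.585, 3.086, 0.0]
wrist_force: [-0.0, -0.1, -3.7]
finger_gap: 0.158
grasp_force: 43.8
time: 6.95
position: [0.566, 0.0758, 0.0533]
tcp_rot: [0.585, 3.086, 0.0]
wrist_force: [0.0, 0.2, -2.8]
finger_gap: 0.159
grasp_force: 43.8
time: 7.25
position: [0.5668, 0.0755, 0.0531]
tcp_rot: [-0.584, -3.085, 0.0]
wrist_force: [-4.8, 1.7, -0.1]
finger_gap: 0.158
grasp_force: 44.3
```

Contact came at the expected depth, so the foot is against the block. Press lightly, lower and release.

```bash
python3 -m inch '[[[-1,-0.0006,0,0.0008,0,0,0],[-1,-0.0006,0,0.0014,0,0,0],[-1,-0.0006,0,0.0014,0,0,0]]]'
python3 -m inch '[[[0,0,0,0,0,0,0],[0,0,0,0,0,0,0],[0,0,0,0,0,0,0],[0,0,0,0,0,0,0],[0,0,0,0,0,0,0]]]'
python3 -m inch '[[[0,0,0,-0.03,0,0,0],[0,0,0,-0.07,0,0,0],[0,0,0,-0.12,0,0,0],[0,0.02,0,-0.14,0,0,0],[0,0.02,0,-0.14,0,0,0],[0,0.02,0,-0.14,0,0,0]]]'
python3 - <<'E'
from h import *
s=snap('wrist');f=s['frame']
cv2.imwrite('pics/w4.png',cv2.resize(f[120:420,150:450,::-1],(600,600),interpolation=cv2.INTER_CUBIC))
snap('side')
u=np.radians(-21.5);R=np.array([[np.cos(u),-np.sin(u)],[np.sin(u),np.cos(u)]])
c=R@np.array([.562,.2778]);print('axis',c,proj(s,[[*c,.07],[*(c+R@[-.029,0]),.07],[*(c+R@[-.036,.03]),.034]]))
E
```

```text
time: 7.55
position: [0.5669, 0.0756, 0.0523]
tcp_rot: [-0.584, -3.084, 0.0]
wrist_force: [-11.1, 1.3, 9.1]
finger_gap: 0.16
grasp_force: 45.6
time: 8.05
position: [0.5684, 0.0748, 0.052]
tcp_rot: [0.585, 3.086, 0.0]
wrist_force: [-0.5, 0.7, 0.4]
finger_gap: 0.503
grasp_force: 0.0
time: 8.65
position: [0.5497, 0.0821, 0.1918]
tcp_rot: [0.585, 3.086, -0.0]
wrist_force: [0.2, -1.2, -1.0]
finger_gap: 0.498
grasp_force: 0.0
axis [0.62470871 0.05249631] [[279.75725581 289.54993164]
 [279.76681746 261.37868455]
 [310.27568182 237.25391045]]
```

View pics/w4.png

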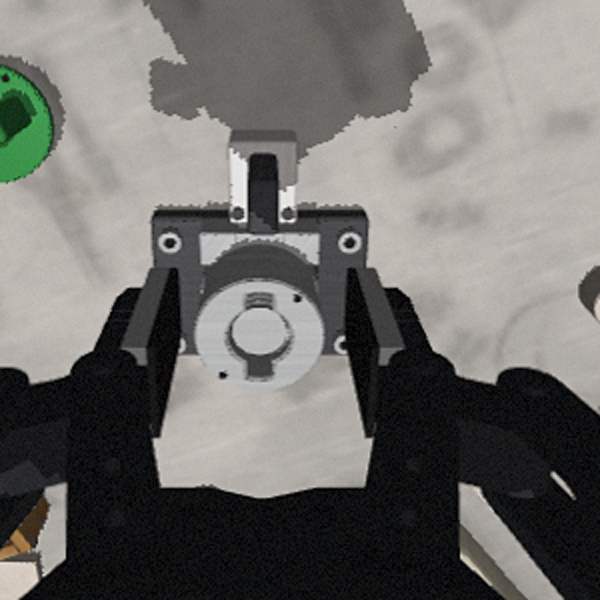

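The gauge stands seated with its foot against the block face. The rim is centred at about crop (260,332) and the slots are in line with the image columns. I'll fit the rim numerically from the bright-rim contour.

```bash
python3 - <<'E'
from h import *
s=load('wrist')
w=lambda x,y,z:onz(s,150+x/2-.25,120+y/2-.25,z)
u=np.radians(-21.5);R=np.array([[np.cos(u),-np.sin(u)],[np.sin(u),np.cos(u)]])
def B(p): return np.round((R.T@p[:2]),4)
L,Rt,T,Bo=w(195,333,.07),w(325,333,.07),w(260,278,.07),w(260,387,.07)
print('rim LRTB',B(L),B(Rt),B(T),B(Bo))
print('bore',B(w(231,331,.07)),B(w(291,331,.07)),'slots',B(w(260,291,.07)),B(w(260,377,.07)), 'slot top edge sides',B(w(246,300,.07)),B(w(274,300,.07)))
h=[w(171,243,.014),w(349,243,.014)];print('holes',B(h[0]),B(h[1]))
d=h[0]-h[1]; print('yaw',np.degrees(np.arctan2(d[1],d[0]))-90, np.degrees(np.arctan2(d[1],d[0]))+90)
print('plate',B(w(152,210,.014)),B(w(368,208,.014)))
print('foot rear top',B(w(230,146,.024)),B(w(297,142,.024)),'screws',B(w(238,214,.024)),B(w(288,214,.024)))
# contour fit of rim
g=cv2.cvtColor(s['frame'],cv2.COLOR_RGB2GRAY)
m=((g>125)&(np.ptp(s['frame'].astype(int),axis=2)<30)).astype(np.uint8)
P=[]
for a in np.radians(np.arange(0,360,4)):
    r=np.arange(20,40,.25);x=280+r*np.cos(a);y=286+r*np.sin(a)*.85
    v=cv2.remap(g.astype(np.float32),x.astype(np.float32)[None],y.astype(np.float32)[None],1)[0]
    v=cv2.GaussianBlur(v[None],(9,1),0)[0]; k=np.argmin(np.diff(v)); 
    if np.diff(v)[k]<-3:P.append(B(onz(s,x[k],y[k],.07)))
P=np.array(P,float)
for _ in range(6):
    A=np.c_[2*P,np.ones(len(P))];q=np.linalg.lstsq(A,(P**2).sum(1),rcond=None)[0]
    r=np.sqrt(q[2]+q[0]**2+q[1]**2);e=np.abs(np.hypot(*(P-q[:2]).T)-r);P=P[e<max(.0008,2*np.median(e))]
print('fit',q[:2],r,len(P))
E
```

```text
rim LRTB [0.5586 0.2482] [0.5585 0.3074] [0.5304 0.2778] [0.5881 0.2778]
bore [0.5575 0.2646] [0.5574 0.2919] slots [0.5369 0.2778] [0.5824 0.2778] slot top edge sides [0.5414 0.2715] [0.5414 0.284 ]
holes [0.5398 0.2303] [0.5397 0.3249]
yaw -201.4264368205309 -21.42643682053091
plate [0.521  0.2213] [0.5197 0.3339]
foot rear top [0.4833 0.263 ] [0.4812 0.2956] screws [0.519  0.2665] [0.519  0.2918]
fit [0.56080521 0.27728676] 0.029120990209789522 57
```

```bash
python3 - <<'E'
from h import *
sc=load('scene');si=load('side')
for s,a,b in((si,(232.7,300.8),(225.3,316.2)),(sc,(401.7,220.7),(423,219.7))):
    A,Bq=onz(s,*a,.055),onz(s,*b,.055);d=Bq-A
    print(A,Bq,(A+Bq)/2,np.hypot(*d[:2]),np.degrees(np.arctan2(d[1],d[0])))
print(readout.read_state()['qpos'])
E
```

```text
[ 0.460217   -0.12854713  0.055     ] [ 0.44354909 -0.1655838   0.055     ] [ 0.45188304 -0.14706546  0.055     ] 0.04061445935897431 -114.22955680433985
[ 0.46111459 -0.12702738  0.055     ] [ 0.43807391 -0.16462348  0.055     ] [ 0.44959425 -0.14582543  0.055     ] 0.044094670750663256 -121.50195198441212
[-0.04376482  0.23566527 -0.2137683   1.72059051  0.05335736  1.19297118
  0.92406632]
```

```bash
python3 - <<'E'
from h import *
print('green',onz(load('scene'),358,232,.04))
go(.4876,-.0763,.192,62)
E
```

```text
green [ 0.49921016 -0.04391994  0.04      ]
t [-0.0004 -0.1696 -0.0013] rz 1.6844 tilt 0.11 yaw 158.51
```

```bash
python3 -m inch '[[[0,0,-0.015,0,0,0,0.14],[0,0,-0.03,0,0,0,0.28],[0,0,-0.045,0,0,0,0.42],[0,0,-0.06,0,0,0,0.56],[0,0,-0.075,0,0,0,0.7],[0,0,-0.09,0,0,0,0.84],[0,0,-0.105,0,0,0,0.98],[0,0,-0.12,0,0,0,1.12],[0,0,-0.135,0,0,0,1.26],[0,0,-0.15,0,0,0,1.4],[0,0,-0.165,0,0,0,1.54],[0,0,-0.17,0,0.0,0,1.685]]]'
python3 -m inch '[[[0,0,0,0.012,0,0,0],[0,0,0,0.012,0,0,0],[0,0,0,0.012,0,0,0]]]'
python3 - <<'E'
from h import *
s=snap('wrist');f=s['frame'];go(.4876,-.0763,.177,62)
print(proj(s,[[.4505,-.146,.055]]),readout.read_state()['qpos'][6])
cv2.imwrite('pics/w5.png',cv2.resize(f[200:350,180:380,::-1],(800,600),interpolation=cv2.INTER_CUBIC))
E
```

```text
time: 9.95
position: [0.4864, -0.0781, 0.1904]
tcp_rot: [-2.699, -1.606, 0.004]
wrist_force: [-0.3, -0.0, 1.1]
finger_gap: 0.503
grasp_force: 0.0
time: 10.25
position: [0.487, -0.0755, 0.1787]
tcp_rot: [-2.689, -1.623, 0.003]
wrist_force: [-1.0, -0.1, 0.9]
finger_gap: 0.5
grasp_force: 0.0
t [-0.0005  0.0006  0.0023] rz 0.003 tilt 0.07 yaw 62.17
[[281.63143712 287.9268078 ]] -0.422423544609027
```

View pics/w5.png

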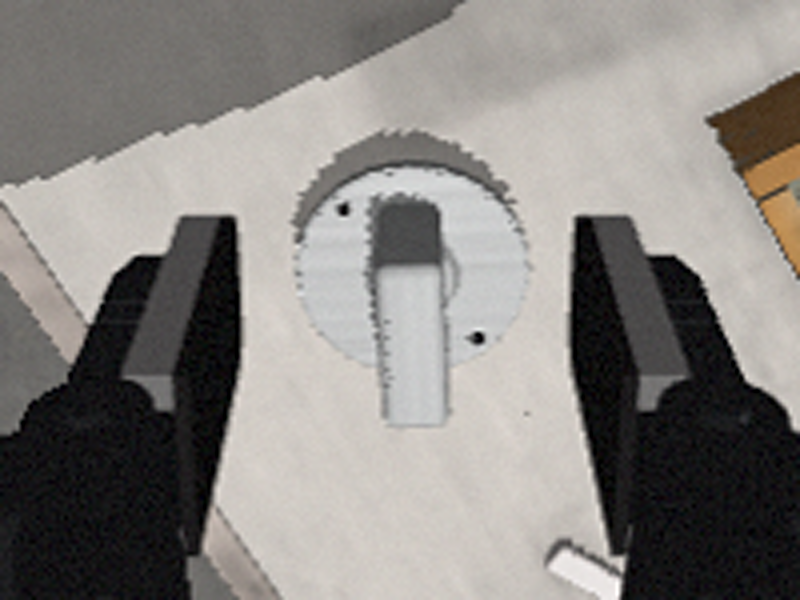

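The grey cap is at crop (410,280). Its bar top runs from (408,264) to (417,426), nearly in line with the tool.

```bash
python3 - <<'E'
from h import *
s=load('wrist');w=lambda x,y,z:onz(s,180+x/4-.4,200+y/4-.4,z)
C=np.array([w(375,265,.055),w(442,262,.055),w(387,427,.055),w(448,426,.055)])
a=(C[0]+C[1])/2;b=(C[2]+C[3])/2;d=a-b
print('bar',C.mean(0),np.hypot(*d[:2]),np.degrees(np.arctan2(d[1],d[0])),'w',np.linalg.norm(C[0]-C[1]),np.linalg.norm(C[2]-C[3]))
L,Rr=w(297,270,.02),w(529,265,.02);print('flange dia',np.linalg.norm(L-Rr),(L+Rr)/2,'top',w(413,168,.02))
e=w(406,200,.02);print('bar foot',e,'->c',e[:2]-.022*d[:2]/np.hypot(*d[:2]))
h=(w(343,209,.02)+w(477,338,.02))/2;print('pin holes mid',h)
go(C.mean(0)[0],C.mean(0)[1],.0455,np.degrees(np.arctan2(d[1],d[0])))
E
```

```text
bar [ 0.45228173 -0.14506505  0.055     ] 0.04349792683980361 65.10255845764524 w 0.015016839608750903 0.014367716994152437
flange dia 0.059463863923976394 [ 0.45264165 -0.14448017  0.02      ] top [ 0.46566845 -0.11965488  0.02      ]
bar foot [ 0.460017   -0.12666258  0.02      ] ->c [ 0.4507551  -0.14661796]
pin holes mid [ 0.45130684 -0.14615229  0.02      ]
t [-0.0778  0.0016  0.1338] rz -0.0511 tilt 0.07 yaw 62.17
```

```bash
python3 -m inch '[[[0,-0.03,0.001,0,0,0,-0.05],[0,-0.06,0.0015,0.02,0,0,-0.05],[0,-0.0775,0.0015,0.05,0,0,-0.05],[0,-0.0775,0.0015,0.08,0,0,-0.05],[0,-0.0775,0.0015,0.08,0,0,-0.05]]]'
python3 - <<'E'
from h import *
go(.4522,-.1452,.046,65.1)
E
```

```text
time: 10.8
position: [0.45, -0.1448, 0.0969]
tcp_rot: [-2.648, -1.684, 0.007]
wrist_force: [-0.7, 0.5, 0.4]
finger_gap: 0.502
grasp_force: 0.0
t [0.0006 0.0024 0.0509] rz -0.0033 tilt 0.33 yaw 64.91
```

```bash
python3 -m inch '[[[0,0.0005,0.0015,0,0,0,-0.003],[0,0.0005,0.0015,0.03,0,0,-0.003],[0,0.0005,0.0015,0.051,0,0,-0.003],[0,0.0005,0.0015,0.051,0,0,-0.003],[0,0.0005,0.0015,0.051,0,0,-0.003]]]'
python3 - <<'E'
from h import *
go(.4522,-.1452,.046,65.1)
E
python3 -m inch '[[[-1,0,0,0,0,0,0],[-1,0,0,0,0,0,0],[-1,0,0,0,0,0,0],[-1,0,0,0,0,0,0],[-1,0,0,0,0,0,0],[-1,0,0,0,0,0,0],[-1,0,0,0,0,0,0]]]' 90
```

```text
time: 11.3
position: [0.4551, -0.1451, 0.0505]
tcp_rot: [2.647, 1.689, 0.002]
wrist_force: [-0.2, -0.5, 0.2]
finger_gap: 0.497
grasp_force: 0.0
t [-0.0013 -0.0026  0.0045] rz -0.0002 tilt 0.1 yaw 65.09
time: 12.0
position: [0.4552, -0.1455, 0.0505]
tcp_rot: [2.648, 1.688, 0.003]
wrist_force: [-1.3, 0.5, 8.3]
finger_gap: 0.164
grasp_force: 88.2
```

Gripped, 4–5 mm higher on the bar than planned but fine. Lift.

```bash
python3 -m inch '[[[-1,0,0,-0.03,0,0,0],[-1,0,0,-0.07,0,0,0],[-1,0,0,-0.11,0,0,0],[-1,0,0,-0.11,0,0,0],[-1,0,0,-0.11,0,0,0]]]'
python3 - <<'E'
from h import *
print(readout.read_state()['qpos'])
go(.6219,.0536,.155,158.55)
E
```

```text
time: 12.5
position: [0.4542, -0.1454, 0.1597]
tcp_rot: [2.648, 1.688, 0.003]
wrist_force: [-0.0, -0.2, -3.2]
finger_gap: 0.169
grasp_force: 88.9
[ 0.13095607  0.08247892  0.08689341  1.96476518 -0.00828854  1.09253983
 -0.21459307]
t [0.2512 0.068  0.005 ] rz -1.6324 tilt 0.12 yaw 65.02
```

```bash
python3 -m inch '[[[-1,0.015,0.005,0,0,0,-0.14],[-1,0.035,0.01,0,0,0,-0.28],[-1,0.055,0.016,0,0,0,-0.42],[-1,0.08,0.022,0,0,0,-0.56],[-1,0.105,0.03,0,0,0,-0.7],[-1,0.13,0.036,0,0,0,-0.84],[-1,0.155,0.042,0,0,0,-0.98],[-1,0.18,0.05,0,0,0,-1.12],[-1,0.205,0.056,0,0,0,-1.26],[-1,0.23,0.062,0,0,0,-1.4],[-1,0.25,0.068,0,0,0,-1.54],[-1,0.251,0.068,0,0,0,-1.632]]]'
python3 -m inch '[[[-1,0,0,0,0,0,0],[-1,0,0,0,0,0,0],[-1,0,0,0,0,0,0]]]'
python3 - <<'E'
from h import *
print(readout.read_state()['qpos'])
go(.6219,.0536,.14,158.55)
s=snap('scene');cv2.imwrite('pics/sc6.png',s['frame'][...,::-1])
s=snap('side')
# flange contour in side and scene: bright cap pixels near prediction
for n in('scene','side'):
    s=load(n);print(n,proj(s,[[.6228,.0532,.07],[.6228,.0532,.123]]))
E
```

```text
time: 13.7
position: [0.6215, 0.0566, 0.1565]
tcp_rot: [-0.571, -3.086, -0.002]
wrist_force: [-1.0, -0.2, -2.2]
finger_gap: 0.174
grasp_force: 88.7
time: 14.0
position: [0.621, 0.0528, 0.1582]
tcp_rot: [-0.59, -3.085, 0.001]
wrist_force: [0.2, -0.3, -2.0]
finger_gap: 0.172
grasp_force: 88.7
[-0.00322834  0.40263459 -0.19730515  1.57406039  0.08354977  1.17433801
  0.97538604]
t [-0.0005  0.0011  0.0182] rz -0.0035 tilt 0.07 yaw 158.35
scene [[282.72645695 208.26623265]
 [282.60466878 185.70104093]]
side [[295.52823893 231.01877433]
 [296.37604271 214.40537847]]
```

```bash
python3 -m inch '[[[-1,-0.0005,0.001,0.018,0,0,-0.003],[-1,-0.0005,0.001,0.034,0,0,-0.003],[-1,-0.0005,0.001,0.034,0,0,-0.003],[-1,-0.0005,0.001,0.034,0,0,-0.003]]]'
python3 - <<'E'
from h import *
go(.6219,.0536,.118,158.55)
E
```

```text
time: 14.5
position: [0.6221, 0.0541, 0.1247]
tcp_rot: [-0.581, -3.086, 0.0]
wrist_force: [-0.3, 0.1, -2.0]
finger_gap: 0.165
grasp_force: 88.7
t [-0.     -0.0005  0.0067] rz 0.0022 tilt 0.05 yaw 158.67
```

```bash
python3 -m inch '[[[-1,0,-0.0004,0.003,0,0,0.002],[-1,0,-0.0004,0.005,0,0,0.002],[-1,0,-0.0004,0.005,0,0,0.002]]]'
python3 -m inch '[[[-1,0,0,0.001,0,0,0],[-1,0,0,0.002,0,0,0],[-1,0,0,0.002,0,0,0]]]'
```

```text
time: 14.8
position: [0.6223, 0.0538, 0.1201]
tcp_rot: [0.584, 3.087, 0.0]
wrist_force: [-0.2, -0.3, -1.6]
finger_gap: 0.171
grasp_force: 88.8
time: 15.1
position: [0.6225, 0.0536, 0.1187]
tcp_rot: [0.584, 3.086, -0.0]
wrist_force: [-2.3, -1.6, 4.6]
finger_gap: 0.168
grasp_force: 89.6
```

Chamfer contact; the lateral force points toward block -x, -y. Shift about 1 mm that way.

```bash
python3 -m inch '[[[-1,0.0006,-0.001,0,0,0,0],[-1,0.0006,-0.001,0,0,0,0]]]'
python3 -m inch '[[[-1,0,0,0.001,0,0,0],[-1,0,0,0.002,0,0,0],[-1,0,0,0.002,0,0,0]]]'
```

```text
time: 15.3
position: [0.6211, 0.0531, 0.1176]
tcp_rot: [-0.584, -3.087, -0.0]
wrist_force: [0.4, 0.0, -2.5]
finger_gap: 0.17
grasp_force: 89.0
time: 15.6
position: [0.6211, 0.0531, 0.1156]
tcp_rot: [-0.584, -3.086, 0.0]
wrist_force: [-0.4, -0.7, -1.1]
finger_gap: 0.167
grasp_force: 88.9
```

The ears are in the slots. Press on down.

```bash
python3 -m inch '[[[-1,0,0,0.0015,0,0,0],[-1,0,0,0.003,0,0,0],[-1,0,0,0.003,0,0,0]]]'
python3 -m inch '[[[-1,0,0,0.0015,0,0,0],[-1,0,0,0.003,0,0,0],[-1,0,0,0.003,0,0,0]]]'
python3 -m inch '[[[-1,0,0,0.001,0,0,0],[-1,0,0,0.002,0,0,0],[-1,0,0,0.002,0,0,0]]]'
```

```text
time: 15.9
position: [0.6212, 0.0531, 0.1127]
tcp_rot: [-0.584, -3.087, 0.0]
wrist_force: [-1.6, -0.9, -1.3]
finger_gap: 0.174
grasp_force: 88.9
time: 16.2
position: [0.6213, 0.0531, 0.1099]
tcp_rot: [0.584, 3.087, -0.0]
wrist_force: [-2.5, -1.6, 0.4]
finger_gap: 0.17
grasp_force: 89.3
time: 16.5
position: [0.6214, 0.053, 0.1081]
tcp_rot: [0.584, 3.087, -0.0]
wrist_force: [-3.1, -1.5, 4.2]
finger_gap: 0.169
grasp_force: 89.6
```

```bash
python3 -m inch '[[[-1,0.0006,-0.0006,0.001,0,0,0],[-1,0.0006,-0.0006,0.0015,0,0,0],[-1,0.0006,-0.0006,0.0015,0,0,0]]]'
python3 -m inch '[[[-1,0,0,0.0005,0,0,0],[-1,0,0,0.001,0,0,0],[-1,0,0,0.001,0,0,0]]]'
```

```text
time: 16.8
position: [0.6212, 0.0531, 0.107]
tcp_rot: [0.583, 3.085, 0.001]
wrist_force: [-1.4, -1.4, 5.0]
finger_gap: 0.168
grasp_force: 89.7
time: 17.1
position: [0.6212, 0.0531, 0.1066]
tcp_rot: [0.583, 3.085, 0.001]
wrist_force: [-3.8, -2.0, 11.2]
finger_gap: 0.169
grasp_force: 90.6
```

```bash
python3 -m inch '[[[-1,0,0,0,0,0,0.1],[-1,0,0,0,0,0,0.2],[-1,0,0,0,0,0,0.3],[-1,0,0,0,0,0,0.3]]]'
python3 -m inch '[[[-1,0,0,0,0,0,0.1],[-1,0,0,0,0,0,0.2],[-1,0,0,0,0,0,0.3],[-1,0,0,0,0,0,0.3]]]'
python3 - <<'E'
from h import *
st=readout.read_state();print(st['wrist_torque']);go(.6212,.0531,.1065,78.5)
E
```

```text
time: 17.5
position: [0.6218, 0.0532, 0.1067]
tcp_rot: [1.043, 2.96, 0.003]
wrist_force: [-0.8, -1.5, 8.0]
finger_gap: 0.172
grasp_force: 90.2
time: 17.9
position: [0.622, 0.0533, 0.1067]
tcp_rot: [1.473, 2.771, 0.004]
wrist_force: [0.0, -0.6, 6.8]
finger_gap: 0.17
grasp_force: 90.1
[-0.10686168  0.02852974 -0.07709499]
t [ 0.0003 -0.0008  0.0002] rz 0.7944 tilt 0.23 yaw 124.02
```

Turning freely with low lateral force. Continue.

```bash
python3 -m inch '[[[-1,0,0,0,0,0,0.1],[-1,0,0,0,0,0,0.2],[-1,0,0,0,0,0,0.3],[-1,0,0,0,0,0,0.4],[-1,0,0,0,0,0,0.4]]]'
python3 -m inch '[[[-1,0,0,0.0003,0,0,0.1],[-1,0,0,0.0003,0,0,0.2],[-1,0,0,0.0003,0,0,0.3],[-1,0,0,0.0003,0,0,0.3]]]'
python3 - <<'E'
from h import *
st=readout.read_state();print(st['wrist_torque']);go(.6212,.0531,.1065,78.5)
E
```

```text
time: 18.4
position: [0.6222, 0.0536, 0.1067]
tcp_rot: [1.994, 2.424, 0.006]
wrist_force: [1.6, -0.3, 5.8]
finger_gap: 0.17
grasp_force: 90.0
time: 18.8
position: [0.6227, 0.0538, 0.1068]
tcp_rot: [2.334, 2.099, 0.008]
wrist_force: [2.3, 1.7, 7.2]
finger_gap: 0.167
grasp_force: 90.1
[ 0.09833087 -0.50191135 -0.01577967]
t [-0.0008 -0.0014  0.0003] rz 0.0948 tilt 0.33 yaw 83.93
```

```bash
python3 -m inch '[[[-1,0.0004,0.0005,0.0004,0,0,0.05],[-1,0.0004,0.0005,0.0008,0,0,0.1],[-1,0.0004,0.0005,0.0008,0,0,0.12],[-1,0.0004,0.0005,0.0008,0,0,0.12],[-1,0.0004,0.0005,0.0008,0,0,0.12]]]'
python3 - <<'E'
from h import *
st=readout.read_state();print(st['wrist_torque'],st['joint_vel'].max());go(.6212,.0531,.1065,78.5)
for n in('side','wrist'):snap(n)
E
```

```text
time: 19.3
position: [0.6234, 0.0536, 0.1067]
tcp_rot: [2.452, 1.959, 0.008]
wrist_force: [1.1, -2.3, 12.9]
finger_gap: 0.17
grasp_force: 90.9
[-0.22895894  0.06746065  0.26571092] 0.0013190001383239511
t [-0.0009 -0.002   0.0002] rz -0.0217 tilt 0.34 yaw 77.26
```

```bash
python3 -m inch '[[[-1,0,0,0.0006,0,0,0],[-1,0,0,0.0006,0,0,0],[-1,0,0,0.0006,0,0,0]]]'
python3 - <<'E'
from h import *
# gauge still in place? dark grip top centroid in side view vs expected
s=snap('side');u=np.radians(-21.45);R=np.array([[np.cos(u),-np.sin(u)],[np.sin(u),np.cos(u)]])
P=[[*(R@np.array([.562-.062+a,.2778+b])),z] for a,b,z in((0,0,.068),(-.018,-.017,.024),(-.018,.017,.024))]
p=proj(s,P);print(np.round(p,1))
x,y=p[0].astype(int);print(cv2.cvtColor(s['frame'],cv2.COLOR_RGB2GRAY)[y-8:y+22:2,x-16:x+17:2])
E
```

```text
time: 19.7
position: [0.6234, 0.0536, 0.1066]
tcp_rot: [2.452, 1.959, 0.008]
wrist_force: [-1.8, -1.0, 16.7]
finger_gap: 0.17
grasp_force: 91.6
[[271.8 227.4]
 [263.2 243.5]
 [266.8 234.6]]
[[212 203 207 206 203 209 218 210 204 206 207 207 215 223 223 226 163]
 [207 209 222 219 205 206 216 206 211 223 225 214 202 219 226 225 162]
 [213 207 207 203 202 214 221 213 211 219 225 216 202 207 223 222 110]
 [227 219 211 212 218 224 136 128 144 160 185 201 201 203 219 152 134]
 [228 228 225 225 227 215  84  83  84  83  82 181 205 213 188 138 139]
 [222 224 222 219 219 206  77  78  77  79  79 187 220 224 165 138 139]
 [207 206 203 199 205 200  77  77  76  75  76 147 142 141 123 140 139]
 [213 213 217 205 172 163  76  78  78  75  75 142 143 141 119 131 138]
 [168 139 140 140 139 129  76  76  77  75  74 142 143 142 116 114 131]
 [140 138 136 139 140 131  77  76  75  76  76 162  83 128 114 107 109]
 [135 138 135 136 137 153  77  76  75  75  78 161 158 140 114 106 109]
 [137 136 136 137 143 162 160 146 142 117 115 163 160 139 114 105 109]
 [138 137 136 136 137 148 162 164 162 163 160  99 147 139 125 105 109]
 [141 139 136 137 131 131 132 131 139 143 146 140 144 139 138 115 108]
 [140 139 138 136 127 129 130 130 131 132 132 130 128 136 141 135 111]]
```

The height holds as the push rises, so the flange is on the rim. The cap is at its stop, and the gauge's grip is where predicted. Handing in.

```bash
python3 -c "
from rig import job
print(job.finish_job())"
```

```text
the job is handed in; nothing more can be done
None
```

I handed the job in with the gauge seated and released in the window, and the grey cap turned about 80° to its stop and held down on the rim under about 90 N of grip. The hand-in returned no verdict, and the plunger's position was not measured.

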